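Stop, shut off and bleed the compressed-air rig

ROBOT

A 7-joint arm with a two-finger parallel gripper is mounted at the origin on the work surface. World frame = base frame: x ahead of the robot, y to its left, z up, the work surface at z = 0. Lengths are in mm, angles in rad, forces in N, time in s.
With the tool pointing down it reaches from about 400 to 875 mm from the base axis. Payload 4.4 kg.
Tool frame: the origin (TCP) lies at the very end of the fingers, on their centre line; the grasp point (between the pads) lies 19 mm behind it (ctrl.grasp_offset is the distance from the TCP to the grasp point, in mm); z points along the fingers, y is the line along which they close (so a half turn about z gives the same grasp; the last joint's range is limited). The gripper opens to 85 mm and grips with 20 to 120 N. Pads are 22 mm wide; open, the fingers measure 114 mm over their backs; the gripper's body (76 mm by 85 mm) begins 54 mm behind the grasp point. The pads swing forward as they close: fully open they stand 13 mm farther back than shut.
Start: joints at [1.283, 0.628, 0.038, 1.517, -0.027, 0.996, -0.02], TCP at [143.018, -634.085, 231.313] pointing down, gripper open.
Joint ranges: [-3.06, 3.06], [-0.37, 2.12], [-1.25, 1.32], [0.18, 2.47], [-1.1, 4.24], [0.23, 1.98], [-2.94, 2.94]. Speed limits (rad/s): [2.57, 2.57, 3.14, 3.14, 3.14, 3.14, 3.14].

INTERFACE

Orientations are given as [roll, pitch, yaw] about the fixed x, y, z axes, in that order (R = Rz(yaw) Ry(pitch) Rx(roll)).
In Python, from cell import status, cams, ctrl gives the robot as it stands.
- The arm moves only by the tool move_arm, never from a script. Its argument "plan" is a list of rows, each a list of 3 entries, a list of its own where there are three numbers: the shift along the world's x, y, z in mm, then the turn, a rotation vector about the world's x, y, z in degrees, then the opening, from 0 (shut) to 1 (fully open). In form: [[[x, y, z], [wx, wy, wz], gripper], ...]. A call has 1 to 10 rows; each row shifts and turns the commanded pose from where the row before left it; what a row does not reach is not made up. A row lasts 1/8 s, in which the tool goes at most 62.5 mm and 10.7 degrees, less where a joint would pass 70% of its speed; a pose out of reach is approached as far as the arm can. A call with a gripper value outside its range is refused whole. The fingers move at their own pace and stop on an object; the grip force is fixed at half the most. Time passes only in rows, so rows that do not move let the fingers close. It gives the time, the measured TCP pose, the force, the opening and the grip force at its end, in the units of the state.
- status.read_state(): the state, without advancing time (a new reading comes with each control period).
- cams.get_image(name): name is "scene" or "top" or "wrist"; returns the picture (420x560x3 uint8, blue, green, red); there is no depth.
- cams.camera_params(name): a dict with "K" (3x3 intrinsics, pixels), "pose" (4x4, takes a point from camera to world coordinates); the wrist camera has in their place "tool_from_camera" (4x4, takes a point from camera to tool coordinates, whose origin is the TCP and whose axes are the flange's). Camera axes: x right, y down, z forward; pixel columns grow to the right and rows downward; lengths in mm; the calibration is good to about 2 mm. A picture is of the moment at which its call begins: read the wrist's pose just before it. camera_params takes no time and is no camera call.
- ctrl.finish_job(): hands the job in; it is judged then, once.
The state is a dict: "clock": time; "qpos": joint angles; "qd": joint speeds; "tau": joint torques, N m; "eef_pos": TCP position; "tool_rot": TCP orientation; "force": force on the tool from outside, world axes, zero at the start; "torque": the same for the moment, N m; "width": finger opening in mm; "gripper_force": force on a finger pad.
Only numpy, scipy, OpenCV 4.12 (cv2) and the standard library are available. Lean on these libraries where they do the work, as an engineer would, in place of code of your own. Each camera call takes 0.05 s, during which the arm holds its last target. There are 200 camera calls.

TASK

Make the air rig safe, pressing with the closed fingers only: tip the rocker on the pump switch box right over by pressing down its raised end, next press the mushroom head of the shut-off valve fully down, and only then press the square bleed plunger on the valve block fully down. Finish while still holding the bleed plunger down with the fingers, so that the line goes on venting. Do not press the round plunger beside it, pick up or shove the switch box, or disturb the other things on the bench.

Things in the scene. Friction and masses are not known exactly. Their poses are not given: they have to be found in the camera images.
- pump_box: Pump switch box: grey plastic box 116 x 76 x 46 mm, standing loose on the table (about 0.9 kg), with one big white paddle rocker (76 x 38 x 10 mm) in a black surround on top. Origin: centre of the underside; x runs along the 116 mm length, towards the end where the rocker starts raised; z up. Any yaw.
- rocker (a joint): Tilt of the paddle rocker about a level axis through the middle of the paddle, 58 mm above the table: 0 to 0.04 rad at the start (end on the box's +x side raised by 0.30 rad at value 0), 0.60 rad fully over (that end down, the other end up). No spring: it needs about 0.05 N m (2 to 5 N on the raised end) and stays where it is left. Hard stop at 0.60.
- rocker_raised (a point): Point on the rocker's top face, 28 mm from its pivot towards the end that starts raised, about 71 mm above the table at the start and 55 mm once the rocker is over: the place to press down.
- shutoff_valve: Shut-off valve, fixed to the bench: aluminium base 80 x 80 x 12 mm, round aluminium body of diameter 56 mm up to 48 mm height, black mushroom head (diameter 48 mm, top slightly domed) above it. Origin: centre of the underside, z up.
- shutoff (a joint): How far the mushroom head is pressed down: 0 to 2 mm at the start, 12 mm (0.012) fully down on its hard stop. No spring: it needs about 5 N and stays where it is left.
- shutoff_top (a point): Centre of the top of the mushroom head, 78 mm above the table when fully up and 66 mm when fully down; moves with the head.
- valve_block: Valve block, fixed to the bench: aluminium block 66 x 132 x 46 mm with two black spring plungers on top, 62 mm apart along its length: a larger square one (the bleed, on the body's +y side) and a smaller round one (the bypass, -y side). Origin: centre of the underside; y along the 132 mm length, z up. Any yaw.
- bleed (a joint): How far the square bleed plunger is pressed down: 0 up, 8 mm (0.008) fully down on its hard stop. Spring: starts to move at about 2 N, about 6 N fully down; it comes up when let go.
- bleed_top (a point): Centre of the top of the square bleed plunger (cap 36 x 36 x 9 mm, flat), 66 mm above the table when up, 58 mm fully down; moves with the plunger.
- bypass (a joint): How far the round bypass plunger is pressed down (same travel and spring as the bleed). To be left alone.
- bypass_top (a point): Centre of the top of the round bypass plunger (cap diameter 22 mm, flat), 66 mm above the table. To be left alone.
- sealant: Bystander, loose: small white upright bottle with a white cap, diameter 28, 75 tall (mm). Origin: centre of its underside. To be left alone.
- fitting: Bystander, loose: brass hose fitting standing upright, diameter 28, 50 tall (mm). Origin: centre of its underside. To be left alone.
- spanner: Bystander, loose: steel spanner lying flat, 160 long (mm). Origin: middle of its underside. To be left alone.
- driver: Bystander, loose: screwdriver lying flat, 170 long (mm). Origin: middle of its underside. To be left alone.
- gauge: Bystander, loose: round steel pressure gauge lying on its back, diameter 52, 25 tall, with a 22 long brass stem (mm). Origin: centre of its underside. To be left alone.
- parts_tray: Bystander, loose: open grey parts tray 100 x 140 x 30, one divider (mm). Origin: centre of its underside. To be left alone.
- mug: Bystander, loose: white mug with a handle, diameter 76, 90 tall (mm). Origin: centre of its underside. To be left alone.
Things that resemble listed ones, but are neither listed nor needed, are in the scene too. What is shaped like the valve_block but blue or purple is not meant.

How it is judged:
By the outcome, as a careful person would: the job done as asked, in the order asked, and still so for the second after the job is handed in, while the arm keeps its last pose, push and grip.
It also fails if it takes over 51 s, if anything falls off the work surface, if the arm or the gripper's body presses on something with over 40 N, if the wrist force passes 120 N, or if a joint passes its speed limit or range.

## Working session

There is one attempt and no reset: what is moved stays moved. The work goes in short steps, Python scripts to look and compute and a tool call to move; the robot and the scene stay as the last step left them, time stands still between calls to the robot, and variables do not carry over. Pictures are saved under pics/ and viewed, at most 10 in all, crops included, and the job is handed in when it is done.

Besides the shell and the picture viewer there is one more tool, called after ">>>" as a command line: name --argument value ..., lists and objects as JSON in quotes. move_arm: Moves the arm, as the interface text tells. Its arguments: {"type":"object","properties":{"plan":{"type":"array","items":{"type":"array"}}},"required":["plan"]}

```bash
mkdir -p pics
cat > h.py <<'E'
import numpy as np, cv2
from cell import status, cams, ctrl
def ray(n,u,v,z):
    p=cams.camera_params(n); K=np.array(p["K"]); T=np.array(p["pose"])
    d=T[:3,:3]@np.linalg.solve(K,[u,v,1.]); o=T[:3,3]
    return (o+d*(z-o[2])/d[2]).round(1)
def proj(n,P):
    p=cams.camera_params(n); T=np.linalg.inv(np.array(p["pose"])); c=T[:3,:3]@np.array(P,float)+T[:3,3]; q=np.array(p["K"])@c
    return (q[:2]/q[2]).round(1)
E
python3 - <<'E'
from h import *
for n in("top","scene"): cv2.imwrite(f"pics/{n}0.png",cv2.resize(cams.get_image(n),(800,600),interpolation=cv2.INTER_CUBIC)); print(cams.camera_params(n))
s=status.read_state();print(s)
E
```

```text
{'K': array([[427.97658825,   0.        , 273.71823878],
       [  0.        , 427.97658825, 210.87689796],
       [  0.        ,   0.        ,   1.        ]]), 'pose': array([[-8.10590162e-02, -9.76184492e-01,  2.01229404e-01,
         3.46264543e+02],
       [-9.96703123e-01,  7.86783178e-02, -1.98143056e-02,
        -1.98062824e+01],
       [ 3.51002679e-03, -2.02172104e-01, -9.79343719e-01,
         1.14404142e+03],
       [ 0.00000000e+00,  0.00000000e+00,  0.00000000e+00,
         1.00000000e+00]])}
{'K': array([[387.13684304,   0.        , 273.88128437],
       [  0.        , 387.13684304, 206.95340351],
       [  0.        ,   0.        ,   1.        ]]), 'pose': array([[ 8.83007422e-01,  3.81344190e-01, -2.73632055e-01,
         8.71662155e+02],
       [ 4.69285296e-01, -7.06979094e-01,  5.29104783e-01,
        -5.34531900e+02],
       [ 8.31889294e-03, -5.95614950e-01, -8.03227009e-01,
         8.84463479e+02],
       [ 0.00000000e+00,  0.00000000e+00,  0.00000000e+00,
         1.00000000e+00]])}
{'clock': 0.1, 'qpos': array([ 1.28318698,  0.62924653,  0.03845477,  1.51824454, -0.02702402,
        0.99628857, -0.01997602]), 'qd': array([-0.00087697, -0.00187878,  0.00039183, -0.002672  , -0.00107672,
       -0.00072921, -0.00066217]), 'tau': array([ 2.39190158e-03, -5.64528787e+01,  1.23074312e+00, -1.93971366e+01,
        1.13923615e-02,  5.41294139e-03, -2.13437784e-05]), 'eef_pos': array([ 142.90908242, -633.5391993 ,  230.49332194]), 'tool_rot': array([-3.13992361e+00,  1.47396829e-06,  2.21812696e-01]), 'force': array([0.70976139, 0.32376601, 0.11651638]), 'torque': array([-0.00203737, -0.01153711,  0.01035874]), 'gripper_force': 0.0, 'width': 85.13736122986516}
```

View pics/top0.png

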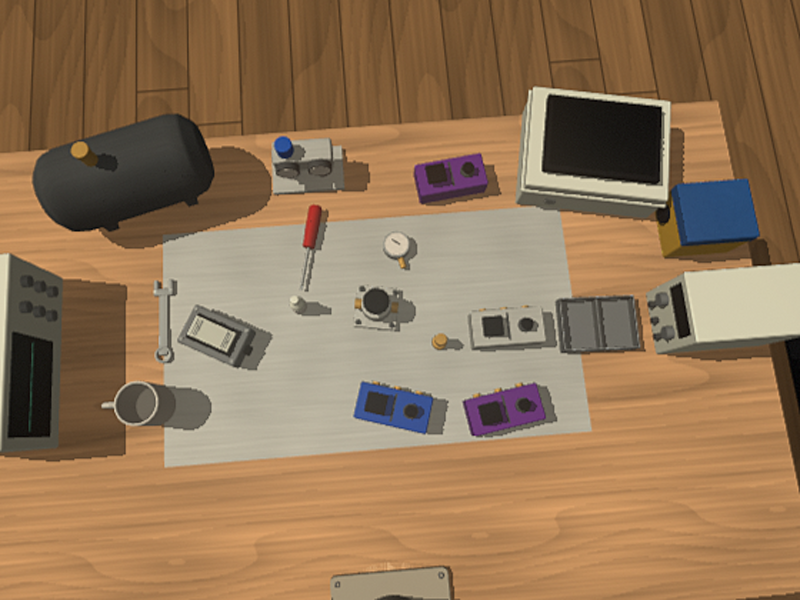

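View pics/scene0.png

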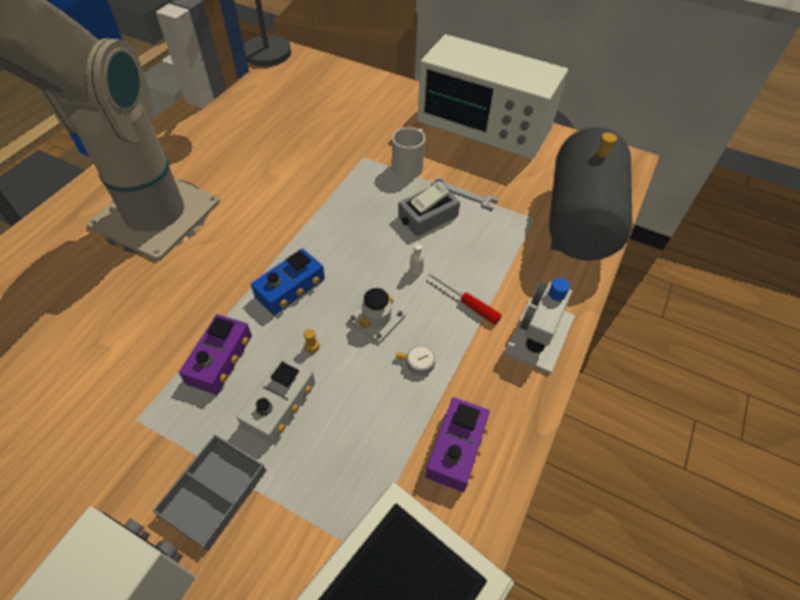

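The top view (800x600) shows the pump box at (218,335) and the shut-off valve at (376,303). There are four valve-block shapes: aluminium (508,327), blue (393,406), purple (505,408) and purple (450,178). Only the aluminium one fits, since blue and purple are ruled out; its square bleed is at (493,326) and the round bypass at (527,324). I'll confirm this in a crop.

Run:
```python
from h import *
a=cams.get_image("top"); b=cams.get_image("scene")
f=lambda i,u,v:cv2.resize(i[v:v+60,u:u+80],(400,300),interpolation=cv2.INTER_CUBIC)
cv2.imwrite("pics/c1.png",np.vstack([np.hstack([f(a,115,205),f(b,260,115)]),np.hstack([f(a,315,200),f(a,225,185)])]))
def blobs(n,m,u0,v0,u1,v1,zs):
    w=np.zeros_like(m);w[v0:v1,u0:u1]=m[v0:v1,u0:u1]
    k,l,s,c=cv2.connectedComponentsWithStats(w)
    for i in range(1,k):
        if s[i,4]>25: print(n,c[i].round(1),s[i].tolist(),[ray(n,*c[i],z) for z in zs])
da=(a.max(2)<60).astype(np.uint8); db=(b.max(2)<60).astype(np.uint8)
print("block");blobs("top",da,325,205,385,245,[66]);blobs("scene",db,165,250,225,295,[66])
print("valve");blobs("top",da,245,190,285,235,[76]);blobs("scene",db,245,195,280,225,[76])
wa=((a.min(2)>170)).astype(np.uint8)
print("rocker");blobs("top",wa,120,205,185,260,[58,63])
wb=((b.min(2)>150)).astype(np.uint8);blobs("scene",wb,275,125,325,160,[58,63])
```

```text
block
top [344.9 228. ] [338, 222, 15, 13, 173] [array([ 508.6, -219.2,   66. ])]
top [368.6 226.3] [365, 223, 8, 8, 54] [array([ 508.2, -280. ,   66. ])]
scene [199. 262.] [190, 254, 19, 17, 186] [array([ 512.5, -223.7,   66. ])]
scene [183.6 284.3] [180, 279, 9, 12, 82] [array([ 514.4, -288. ,   66. ])]
valve
top [263.1 210.6] [255, 202, 17, 18, 235] [array([568.6, -14.5,  76. ])]
scene [262.7 209.1] [255, 202, 17, 15, 198] [array([574.2, -21.9,  76. ])]
rocker
scene [284.  134.4] [275, 127, 19, 14, 78] [array([486.5, 271.1,  58. ]), array([488.9, 266.2,  63. ])]
scene [300.3 136.9] [293, 131, 16, 13, 115] [array([535.8, 284.8,  58. ]), array([537.8, 279.9,  63. ])]
scene [321.1 151.9] [312, 138, 13, 22, 101] [array([618.2, 256.5,  58. ]), array([619.7, 251.7,  63. ])]
```

View pics/c1.png

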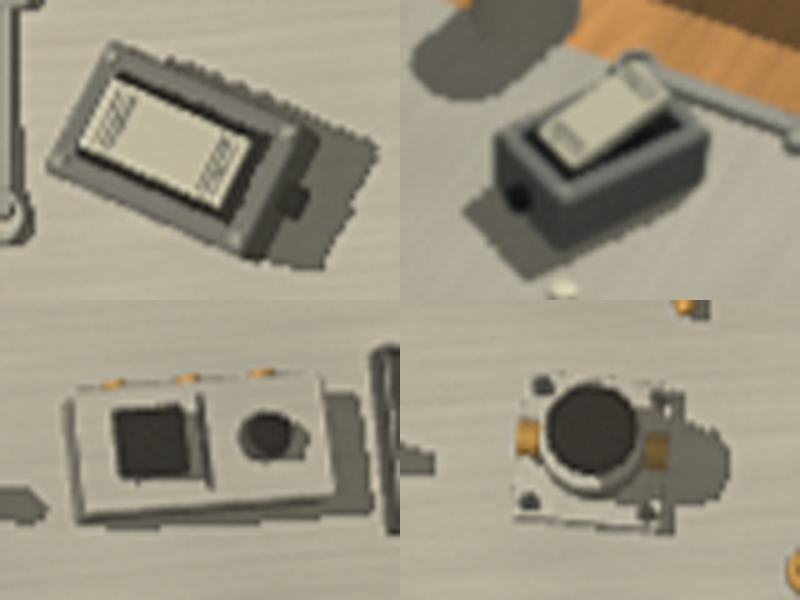

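The crop confirms the aluminium block, with the square cap on the left and the round cap on the right. The rocker's raised end looks like the upper-left one in the top view (far-right in the scene view). I'll triangulate both ends from crop pixels to check.

Run:
```python
from h import *
def tri(a,b):
    L=[]
    for n,(u,v) in(("top",a),("scene",b)):
        p=cams.camera_params(n);T=np.linalg.inv(p["pose"])[:3];L.append(p["K"]@T)
    X=cv2.triangulatePoints(L[0],L[1],np.array(a,float),np.array(b,float));return (X[:3]/X[3]).ravel().round(1)
print("A(up-left)",tri((134.4,227.8),(310.4,131.4)),"B",tri((161.6,240.6),(291.6,144.8)))
for c in[(112,42),(48,165),(305,125),(243,250),(177,145)]: print(ray("top",115+c[0]/5,205+c[1]/5,46))
print("rocker ctr",ray("top",115+165/5,205+146/5,60))
```

```text
A(up-left) [553.7 317.6  61.8] B [519.3 255.   41.5]
[593.8 313.7  46. ]
[531.5 347.7  46. ]
[541.8 214.7  46. ]
[479.5 248.6  46. ]
[536.6 281.1  46. ]
rocker ctr [534.2 283.4  60. ]
```

>>> move_arm --plan '[[[30, 45, 0], [0, 0, 0], 0], [[33, 48, 0], [0, 0, 0], 0], [[33, 48, 0], [0, 0, 0], 0], [[33, 48, 0], [0, 0, 0], 0], [[33, 48, 0], [0, 0, 0], 0], [[33, 48, 0], [0, 0, 0], 0], [[33, 48, 0], [0, 0, 0], 0], [[33, 48, 0], [0, 0, 0], 0], [[33, 48, 0], [0, 0, 0], 0], [[33, 48, 0], [0, 0, 0], 0]]'

```text
clock: 1.45
eef_pos: [471.0, -155.5, 231.5]
tool_rot: [3.141, -0.0, 0.222]
force: [0.2, -0.8, -0.3]
width: 0.1
gripper_force: 0.0
```

>>> move_arm --plan '[[[8, 50, 0], [0, 0, 0], 0], [[8, 50, 0], [0, 0, 0], 0], [[8, 50, 0], [0, 0, 0], 0], [[8, 50, 0], [0, 0, 0], 0], [[8, 50, 0], [0, 0, 0], 0], [[8, 50, 0], [0, 0, 0], 0], [[8, 50, 0], [0, 0, 0], 0], [[8, 50, 0], [0, 0, 0], 0], [[8, 50, 0], [0, 0, 0], 0], [[0, 0, 0], [0, 0, 0], 0]]'

```text
clock: 2.7
eef_pos: [540.8, 298.8, 230.8]
tool_rot: [-3.138, -0.0, 0.229]
force: [-1.2, -0.0, -0.4]
width: 0.1
gripper_force: 0.0
```

```bash
cat >> h.py <<'E'
from scipy.spatial.transform import Rotation as Ro
def wpose(s):
    T=np.eye(4);T[:3,:3]=Ro.from_euler("xyz",s["tool_rot"]).as_matrix();T[:3,3]=s["eef_pos"]
    return T@np.array(cams.camera_params("wrist")["tool_from_camera"])
def wray(T,u,v,z):
    K=np.array(cams.camera_params("wrist")["K"]);d=T[:3,:3]@np.linalg.solve(K,[u,v,1.]);o=T[:3,3]
    return (o+d*(z-o[2])/d[2]).round(1)
def wproj(T,P):
    K=np.array(cams.camera_params("wrist")["K"]);c=T[:3,:3].T@(np.array(P,float)-T[:3,3]);q=K@c;return (q[:2]/q[2]).round(1)
E
python3 - <<'E'
from h import *
s=status.read_state();T=wpose(s);i=cams.get_image("wrist");print(s["eef_pos"],s["tool_rot"])
np.save("T1.npy",T);cv2.imwrite("pics/w1.png",i)
print("tcp",wproj(T,s["eef_pos"]),"ctr",wproj(T,[535,282,58]),"press",wproj(T,[549,307,71]))
E
```

```text
[540.84240385 298.76469364 230.78215199] [-3.13812881e+00 -2.62286943e-04  2.28934363e-01]
tcp [279.8 270.2] ctr [293.8 201.9] press [272.9 185.9]
```

View pics/w1.png

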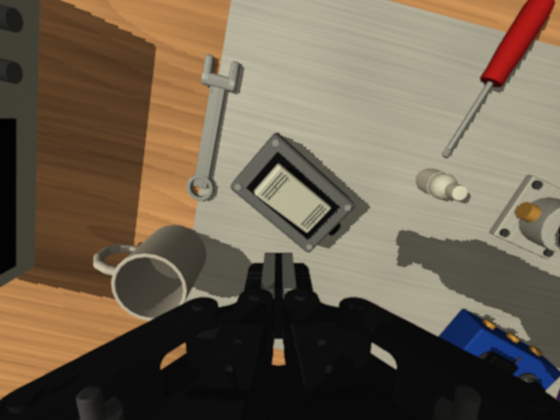

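The wrist view shows the rocker centred near (291,201), about 3 px from the prediction. Its raised end is at (263,177), and the triangulated heights were 62 mm against 41 mm. I'll go down over the press point at about (549,308).

>>> move_arm --plan '[[[8, 9, -30], [0, 0, 0], 0], [[0, 0, -50], [0, 0, 0], 0], [[0, 0, -50], [0, 0, 0], 0], [[0, 0, -15], [0, 0, 0], 0], [[0, 0, 0], [0, 0, 0], 0], [[0, 0, 0], [0, 0, 0], 0]]'

```text
clock: 3.5
eef_pos: [551.5, 302.3, 88.4]
tool_rot: [-3.141, -0.004, 0.221]
force: [-0.5, 0.8, 1.4]
width: 0.0
gripper_force: 0.0
```

>>> move_arm --plan '[[[-1, 6, -10], [0, 0, 0], 0], [[0, 0, -6], [0, 0, 0], 0], [[0, 0, -6], [0, 0, 0], 0], [[0, 0, -5], [0, 0, 0], 0], [[0, 0, -3], [0, 0, 0], 0], [[0, 0, 0], [0, 0, 0], 0]]'

```text
clock: 4.25
eef_pos: [549.7, 309.1, 56.6]
tool_rot: [-3.14, -0.002, 0.222]
force: [2.3, 4.4, 4.9]
width: -0.0
gripper_force: 2.3
```

>>> move_arm --plan '[[[0, 0, -2], [0, 0, 0], 0], [[0, 0, -1], [0, 0, 0], 0], [[0, 0, 0], [0, 0, 0], 0]]'

```text
clock: 4.62
eef_pos: [549.9, 309.2, 55.8]
tool_rot: [-3.14, -0.003, 0.222]
force: [-1.7, 3.9, 18.0]
width: 0.2
gripper_force: 8.7
```

>>> move_arm --plan '[[[0, 0, 20], [0, 0, 0], 0], [[0, 0, 50], [0, 0, 0], 0], [[0, 0, 30], [0, 0, 0], 0], [[2, -50, 0], [0, 0, 0], 0], [[3, -50, 0], [0, 0, 0], 0], [[3, -50, 0], [0, 0, 0], 0], [[3, -50, 0], [0, 0, 0], 0], [[3, -50, 0], [0, 0, 0], 0], [[3, -50, 0], [0, 0, 0], 0], [[0, 0, 0], [0, 0, 0], 0]]'

```text
clock: 5.88
eef_pos: [564.2, 0.2, 152.8]
tool_rot: [3.138, 0.005, 0.212]
force: [0.5, 1.2, 0.5]
width: 0.1
gripper_force: 0.0
```

Run:
```python
from h import *
s=status.read_state();T=wpose(s);w=cams.get_image("wrist");a=cams.get_image("top"); b=cams.get_image("scene")
print(s["eef_pos"]);print("valve exp",wproj(T,[571,-18,77]),"tcp",wproj(T,s["eef_pos"]))
np.save("T2.npy",T);cv2.imwrite("pics/w2raw.png",w)
f=lambda i,u,v:cv2.resize(i[v:v+60,u:u+80],(400,300),interpolation=cv2.INTER_CUBIC)
cv2.imwrite("pics/c2.png",np.hstack([np.vstack([f(a,115,205),f(b,260,115)]),cv2.resize(w,(400,600))]))
```

```text
[5.64185134e+02 2.09077367e-01 1.52847570e+02]
valve exp [305.3 218.2] tcp [279.8 270.1]
```

View pics/c2.png

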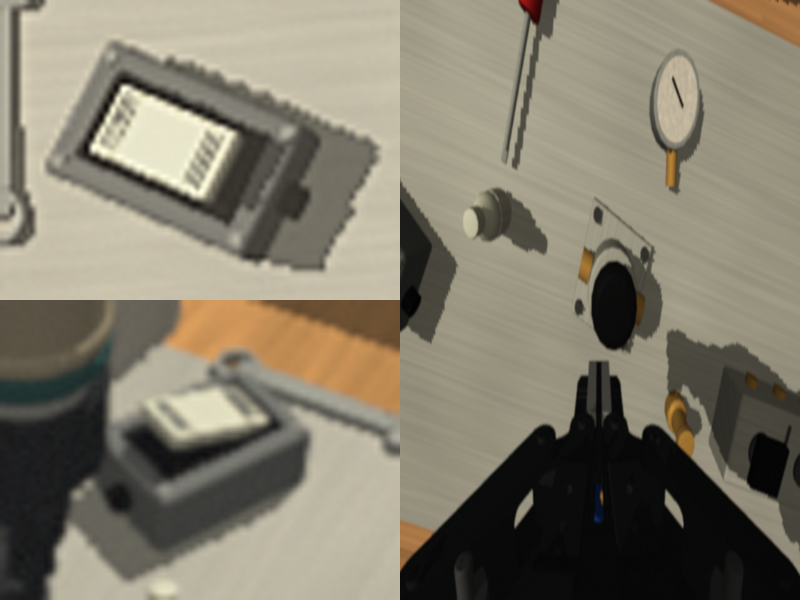

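The rocker is now over: its other end is up and the box hasn't moved (same corners in the top crop). In the wrist view the mushroom head is at about (300,213).

Run:
```python
from h import *
T=np.load("T2.npy");w=cv2.imread("pics/w2raw.png")
m=(w.max(2)<50).astype(np.uint8);m[250:]=0
c=max(cv2.findContours(m[:, 250:350],0,2)[0],key=cv2.contourArea);(x,y),r=cv2.minEnclosingCircle(c);print(x+250,y,r,wray(T,x+250,y,75))
print("bleed",wray(T,515,312,66))
```

```text
299.9596061706543 213.8453369140625 31.93826675415039 [572.9 -13.7  75. ]
bleed [ 524.5 -211.    66. ]
```

>>> move_arm --plan '[[[7, -15, -20], [0, 0, 0], 0], [[0, 0, -40], [0, 0, 0], 0], [[0, 0, -10], [0, 0, 0], 0], [[0, 0, 0], [0, 0, 0], 0], [[0, 0, -5], [0, 0, 0], 0], [[0, 0, -4], [0, 0, 0], 0], [[0, 0, -4], [0, 0, 0], 0], [[0, 0, 0], [0, 0, 0], 0]]'

```text
clock: 7.02
eef_pos: [573.9, -6.9, 70.7]
tool_rot: [3.141, -0.002, 0.222]
force: [0.8, 0.1, 3.6]
width: -0.2
gripper_force: 1.4
```

>>> move_arm --plan '[[[0, 0, -3], [0, 0, 0], 0], [[0, 0, -3], [0, 0, 0], 0], [[0, 0, -2], [0, 0, 0], 0], [[0, 0, -1], [0, 0, 0], 0], [[0, 0, 0], [0, 0, 0], 0]]'

```text
clock: 7.65
eef_pos: [574.1, -7.0, 65.1]
tool_rot: [3.141, -0.003, 0.222]
force: [-6.4, 1.1, 34.2]
width: -0.1
gripper_force: 17.2
```

>>> move_arm --plan '[[[0, 0, 15], [0, 0, 0], 0], [[0, 0, 50], [0, 0, 0], 0], [[0, 0, 25], [0, 0, 0], 0], [[-16, -48, 0], [0, 0, 0], 0], [[-16, -48, 0], [0, 0, 0], 0], [[-16, -48, 0], [0, 0, 0], 0], [[-16, -48, 0], [0, 0, 0], 0], [[0, 0, 0], [0, 0, 0], 0], [[0, 0, 0], [0, 0, 0], 0]]'

```text
clock: 8.78
eef_pos: [508.4, -198.5, 150.7]
tool_rot: [-3.14, 0.001, 0.221]
force: [-0.2, 1.2, -0.6]
width: -0.2
gripper_force: 0.0
```

Run:
```python
from h import *
s=status.read_state();T=wpose(s);w=cams.get_image("wrist");print(s["eef_pos"])
for n,P in(("bleed",[510.5,-221,66]),("byp",[510.5,-283,66]),("valve",[572,-14,66])): print(n,wproj(T,P))
m=(w.max(2)<50).astype(np.uint8)
for c in cv2.findContours(m,0,2)[0]:
    if 300<cv2.contourArea(c)<6000:(x,y),q,_=cv2.minAreaRect(c);print(x,y,q,wray(T,x,y,66))
cv2.imwrite("pics/w3.png",w)
```

```text
[ 508.43581163 -198.54637638  150.71745095]
bleed [308.8 222.4]
byp [387.1 239.3]
valve [28.5 70.7]
90.75001525878906 326.7500305175781 (27.577163696289062, 41.01219177246094) [381.1 -65.6  66. ]
20.006505966186523 299.783447265625 (46.34653854370117, 49.23511505126953) [394.3  -7.9  66. ]
382.7037658691406 238.55055236816406 (29.030582427978516, 31.879878997802734) [ 510.3 -279.5   66. ]
307.3529357910156 220.9117431640625 (47.72470474243164, 45.880794525146484) [ 511.4 -219.6   66. ]
90.95741271972656 93.16023254394531 (25.492197036743164, 54.91670227050781) [567.  -55.1  66. ]
37.5 73.5 (73.0, 75.0) [571.6 -19.8  66. ]
```

View pics/w3.png

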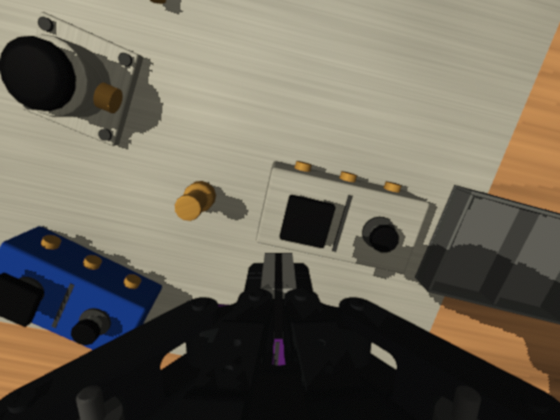

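The square bleed cap is at (307,221), which puts it at (511,-220). The round bypass is at (383,238), 60 mm farther on.

>>> move_arm --plan '[[[3, -21, -20], [0, 0, 0], 0], [[0, 0, -40], [0, 0, 0], 0], [[0, 0, -10], [0, 0, 0], 0], [[0, 0, 0], [0, 0, 0], 0], [[0, 0, 0], [0, 0, 0], 0]]'

```text
clock: 9.45
eef_pos: [513.1, -219.7, 82.5]
tool_rot: [3.141, -0.002, 0.223]
force: [-0.6, -0.6, -0.2]
width: -0.0
gripper_force: 0.0
```

>>> move_arm --plan '[[[-2, 0, -10], [0, 0, 0], 0], [[0, 0, -6], [0, 0, 0], 0], [[0, 0, -4], [0, 0, 0], 0], [[0, 0, -4], [0, 0, 0], 0], [[0, 0, -2], [0, 0, 0], 0], [[0, 0, 0], [0, 0, 0], 0], [[0, 0, 0], [0, 0, 0], 0]]'

```text
clock: 10.32
eef_pos: [509.9, -220.2, 57.8]
tool_rot: [3.141, -0.0, 0.222]
force: [-6.2, 2.1, 25.5]
width: 0.1
gripper_force: 12.6
```

>>> move_arm --plan '[[[0, 0, 0], [0, 0, 0], 0], [[0, 0, 0], [0, 0, 0], 0]]'

```text
clock: 10.58
eef_pos: [509.9, -220.2, 57.8]
tool_rot: [3.141, -0.0, 0.222]
force: [-6.5, 3.4, 25.6]
width: -0.1
gripper_force: 12.6
```

Run:
```python
from h import *
a=cams.get_image("top");b=cams.get_image("scene")
cv2.imwrite("pics/end.png",np.vstack([a[130:340,60:460],b[90:300,110:510]]))
```

```text
(no output)
```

View pics/end.png

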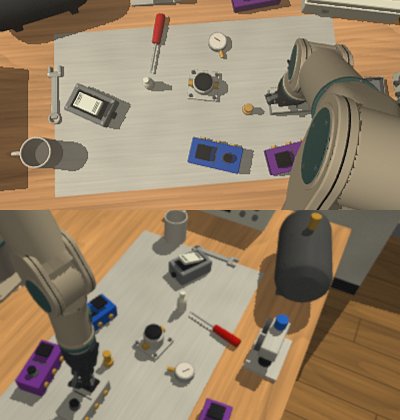

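The rocker at (88,102) is over, the mushroom head at (203,82) is down, and everything else stands where it was. The fingers hold the bleed plunger on its stop with about 25 N, so I'm handing in.

```bash
python3 -c "from cell import ctrl; print(ctrl.finish_job())"
```

```text
the job is handed in; nothing more can be done
None
```

The job is handed in at about 10.7 s: rocker tipped over, then the shut-off head pressed down to its stop, then the bleed plunger pressed and still held on its stop at about 25 N; the last pictures show nothing else disturbed.

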